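Thread the handle dowel through both ends of a tool caddy

ROBOT

A 6-joint arm with a two-finger parallel gripper is mounted at the origin on the work surface. World frame = base frame: x ahead of the robot, y to its left, z up, the work surface at z = 0. Lengths are in m, angles in rad, forces in N, time in s.
With the tool pointing down it reaches from about 0.425 to 0.95 m from the base axis. Payload 3.5 kg.
Tool frame: the origin (TCP) lies midway between the tips of the shut fingers; the grasp point (between the pads) lies 19 mm behind it; z points along the fingers, y is the line along which they close (so a half turn about z gives the same grasp; the last joint's range is limited). The gripper opens to 85 mm and grips with 20 to 120 N. Pads are 22 mm wide; open, the fingers measure 114 mm over their backs; the gripper's body (76 mm by 85 mm) begins 54 mm behind the grasp point. The pads swing forward as they close: fully open they stand 13 mm farther back than shut.
Start: joints at [-1.337, 0.286, 1.577, -0, 1.279, -0.15], TCP at [0.253, -0.626, 0.231] pointing down, gripper open.
Joint ranges: [-2.77, 2.77], [-0.9, 2.22], [0.21, 2.48], [-1.53, 4.67], [0.24, 2.81], [-2.84, 2.84]. Speed limits (rad/s): [2.79, 2.79, 3.14, 3.14, 3.14, 3.14].

INTERFACE

Orientations are given as a unit quaternion [x, y, z, w].
In Python, from plant import * gives the robot as it stands.
- The arm moves only by the tool move_arm, never from a script. Its argument "moves" is a list of rows, each a list of 3 entries, a list of its own where there are three numbers: the opening, from 0 (shut) to 1 (fully open), then the shift along the tool's x, y, z in m, then the turn, a rotation vector about the tool's x, y, z in rad. A call has exactly 10 rows; each row shifts and turns the commanded pose from where the row before left it, along the tool's axes as they then stand; what a row does not reach is not made up. A row lasts 1/12 s, in which the tool goes at most 41.7 mm and 7.16 degrees, less where a joint would pass 70% of its speed; a pose out of reach is approached as far as the arm can. A call is refused whole if a number of a shift passes 0.0417 or a number of a turn 0.125, either way. A call with a gripper value outside its range is refused whole. The fingers move at their own pace and stop on an object; "grip_force" is the grip in N (left out, the last holds). Time passes only in rows, so rows that do not move let the fingers close, or fill a call up. It gives the time, the measured TCP pose, the force, the opening and the grip force at its end, in the units of the state.
- get_state(): the state, without advancing time (a new reading comes with each control period).
- read_camera(name): name is "side" or "top" or "wrist"; returns the picture (384x512x3 uint8, red, green, blue); there is no depth.
- camera_params(name): a dict with "fx", "fy", "cx", "cy" (pixels), "rvec" (rotation vector, rad) and "tvec" (3), from world to camera coordinates, as OpenCV has them; the wrist camera has in their place "tool_from_camera" (4x4, takes a point from camera to tool coordinates, whose origin is the TCP and whose axes are the flange's). Camera axes: x right, y down, z forward; pixel columns grow to the right and rows downward; lengths in m; the calibration is good to about 2 mm. A picture is of the moment at which its call begins: read the wrist's pose just before it. camera_params takes no time and is no camera call.
- sign_off(): hands the job in; it is judged then, once.
The state is a dict: "time": time; "qpos": joint angles; "dq": joint speeds; "joint_efforts": joint torques, N m; "eef_pos": TCP position; "tcp_rot": TCP orientation; "contact_force": force on the tool from outside, world axes, zero at the start; "wrist_torque": the same for the moment, N m; "opening": opening from 0.0 (shut) to 1.0 (fully open); "finger_force": force on a finger pad.
Only numpy, scipy, OpenCV 4.12 (cv2) and the standard library are available. Lean on these libraries where they do the work, as an engineer would, in place of code of your own. Each camera call takes 0.05 s, during which the arm holds its last target. There are 200 camera calls.

TASK

Fit the handle of the small plywood caddy. First lift out the glue bottle that someone left standing in it, in the way of the handle, and stand it upright in the shallow metal tray; then take the long thin dowel from the wooden rest and slide it, without forcing it, through the hole in one end board and on through the hole in the other. Finish holding the dowel: keep it gripped, with at least a finger's width sticking out past each end of the caddy, so that I can pin it, and leave the thick dowel and the other things on the bench where they are.

Things in the scene. Friction and masses are not known exactly. Their poses are not given: they have to be found in the camera images.
- caddy: Open caddy of bare plywood on a thin dark mat; does not move. Origin: under its centre, on the bench, z up. 140 mm wide (x), 190 mm long (y) over two upright end boards, each 12 mm thick, outer faces at y = +95 and -95 mm, tapering above z = 62 mm to 44 mm width at the top, z = 140 mm. Floor top at z = 12 mm; low sides (9 mm thick) along y up to z = 45 mm. Holes: see bore_left, bore_right.
- bore_left (a point): Centre of the round 22 mm hole in the caddy's +y end board, half-way through its 12 mm thickness: in the caddy's frame x = 0, y = 89, z = 112 mm. Axes as the caddy's: the hole runs along y. Its rims are eased by 2 mm inside and out.
- bore_right (a point): The same hole in the caddy's -y end board (y = -89 mm), in line with the first. Axes as the caddy's.
- dowel_mid (a point): Centre of the long thin dowel: bare round wood, diameter 18 mm, length 280 mm along its own x axis, ends bevelled by 3 mm, 50 g or so. It lies loose and level in one of the two V rows of the wooden rest, roughly pointing away from the robot, its axis 38 mm above the bench; which of the two rows changes.
- stub_mid (a point): Centre of the short thick dowel in the other row of the rest: diameter 28 mm, length 200 mm along its own x axis, its axis 45 mm above the bench. Stays where it is.
- rest: Wooden dowel rest, does not move: two notched bearers, 18 mm thick, 150 mm long along y, 43 mm high, at x = +50 and -50 mm, joined by two low strips. Origin: under its centre, on the bench. The dowels lie along its x in 90 degree V notches at y = +45 and y = -45 mm; the thin dowel's ends stand out about 80 mm beyond the bearers.
- bottle_mid (a point): Centre (half-way up) of the white glue bottle: round, 115 mm high, body 54 mm in diameter up to 85 mm above its foot, then a shoulder and a flat grey cap 34 mm in diameter; about 0.15 to 0.31 kg. z up. It starts standing on the caddy's floor, between the end boards, across the line of the holes.
- tray_in (a point): Centre of the inner floor of the shallow square aluminium tray, 150 mm outside, 144 mm inside, floor 3 mm above the bench, rim 14 mm high. It does not move. z up.
- sand_block: Cork sanding block, 65 x 110 x 29 mm, lying on the bench; origin under its centre. Leave alone.
- jar: Closed jar with a steel lid, 64 mm in diameter, 80 mm high; origin under its centre. Leave alone.
- hammer: Hammer with a wooden handle, about 260 mm long, lying along its x, on the robot's side of the bench. Leave alone.
- rocker: Curved plywood offcut, 18 mm thick, about 190 mm long, lying flat; origin on the bench, 20 mm from the middle of its outer edge. Leave alone.
- square: Try square lying flat: dark wooden stock 120 x 24 x 18 mm along its x, thin steel blade 170 mm along its y; origin under the stock. Leave alone.

How it is judged:
On the way, in this order (a step that is already met when the one before it is completed fails the run):
1. the glue bottle stands upright in the tray, let go (horizontal distance between bottle_mid and tray_in below 0.066 m and angle between bottle_mid's own z axis and vertical below 0.15 rad and z of bottle_mid in the frame of tray_in between 0.05 and 0.066 m and contact force between the fingers and bottle below 0.2 N and linear speed of bottle below 0.03 m/s), for 0.2 s.
2. the dowel is in line with both holes and through the first end board (x of dowel_mid in the frame of caddy between -0.006 and 0.006 m and z of dowel_mid in the frame of caddy between 0.106 and 0.118 m and angle between the x axis of dowel_mid and the y axis of caddy, either way round below 0.06 rad and y of dowel_mid in the frame of caddy between -0.215 and 0.215 m), for 0.1 s.
At the end, for the whole second after the job is handed in: The thin dowel runs through both end boards (within 6 mm and 0.06 rad of the line of the holes), sticks out at least 10 mm past each end, is at rest and gripped by the fingers (over 1.5 N); the bottle stands upright on the tray's floor, within its rim (horizontal distance between bottle_mid and tray_in below 0.066 m and angle between bottle_mid's own z axis and vertical below 0.15 rad and z of bottle_mid in the frame of tray_in between 0.05 and 0.066 m and x of dowel_mid in the frame of caddy between -0.006 and 0.006 m and z of dowel_mid in the frame of caddy between 0.106 and 0.118 m and angle between the x axis of dowel_mid and the y axis of caddy, either way round below 0.06 rad and y of dowel_mid in the frame of caddy between -0.035 and 0.035 m and contact force between the fingers and dowel above 1.5 N and linear speed of dowel below 0.02 m/s); the arm keeps its last pose, push and grip.
It fails at once if the dowel is forced: it presses on the caddy with more than 40 N (contact force between dowel and caddy above 40 N).
It fails at once if the thick dowel or another thing lying on the bench is moved by more than 30 mm (distance of any of stub_mid, sand_block, jar, hammer, rocker, square from where it was at the start of the episode above 0.03 m).
It also fails if it takes over 72 s, if anything falls off the work surface, if the arm or the gripper's body presses on something with over 40 N, if the wrist force passes 120 N, or if a joint passes its speed limit or range.

## Working session

There is one attempt and no reset: what is moved stays moved. The work goes in short steps, Python scripts to look and compute and a tool call to move; the robot and the scene stay as the last step left them, time stands still between calls to the robot, and variables do not carry over. Pictures are saved under pics/ and viewed, at most 10 in all, crops included, and the job is handed in when it is done.

Besides the shell and the picture viewer there is one more tool, called after ">>>" as name(argument=value, ...), one argument or row to a line, values as JSON. move_arm: Moves the arm, as the interface text tells. Its arguments: {"type":"object","properties":{"moves":{"type":"array"},"grip_force":{"type":"number"}},"required":["moves"]}

```bash
ls; mkdir -p pics
python3 - <<'E'
from plant import *
import cv2
for n in ("top","side"):
    im=read_camera(n); cv2.imwrite(f"pics/{n}0.png",im[:,:,::-1])
    print(n,camera_params(n))
print(camera_params("wrist")); print(get_state())
E
```

```text
pics
top {'fx': 405.3452853626718, 'fy': 405.3452853626718, 'cx': 251.59914066779092, 'cy': 192.1624796155899, 'rvec': array([ 2.14152082, -2.16143183,  0.17430323]), 'tvec': array([-0.0334262 ,  0.55449424,  0.97490081])}
side {'fx': 348.2873927346391, 'fy': 348.2873927346391, 'cx': 259.811988685541, 'cy': 192.93171512570058, 'rvec': array([ 0.57243398, -2.52231013,  1.36896343]), 'tvec': array([0.45792482, 0.20896986, 0.61748836])}
{'fx': 305.4372718335636, 'fy': 305.4372718335636, 'cx': 258.99678722355947, 'cy': 199.5990870487666, 'tool_from_camera': array([[ 4.57002282e-04, -9.47125818e-01, -3.20862084e-01,
         8.15967517e-02],
       [ 9.99999019e-01,  7.97104691e-06,  1.40076460e-03,
        -7.96976812e-04],
       [-1.32414271e-03, -3.20862409e-01,  9.47124892e-01,
        -1.43729969e-01],
       [ 0.00000000e+00,  0.00000000e+00,  0.00000000e+00,
         1.00000000e+00]])}
{'time': 0.1, 'qpos': array([-1.33702745e+00,  2.87101829e-01,  1.57804246e+00,  1.88713395e-05,
        1.27861994e+00, -1.49996802e-01]), 'dq': array([-0.00050981, -0.00252186, -0.00449516,  0.00137205,  0.00140848,
       -0.00084676]), 'joint_efforts': array([ 5.83145975e-04, -4.07294369e+01, -2.93697792e+01, -1.55569624e-04,
        3.40345301e-03,  3.36701376e-06]), 'eef_pos': array([ 0.25262253, -0.62529488,  0.23006258]), 'tcp_rot': array([ 9.81646845e-01,  1.90704727e-01, -3.64413123e-05, -1.08521750e-03]), 'contact_force': array([ 0.12689026, -0.15785099,  0.20240032]), 'wrist_torque': array([ 0.00518196, -0.02874846,  0.02697072]), 'finger_force': 0.0, 'opening': 1.0026679164856085}
```

View pics/top0.png

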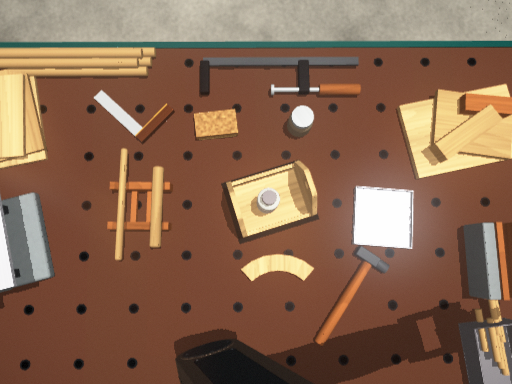

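View pics/side0.png

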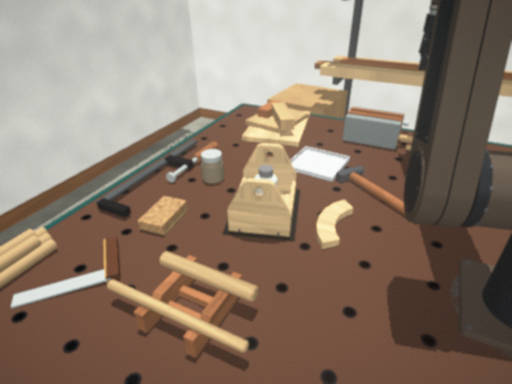

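The top view shows the thin dowel at about (124,150)-(119,258), the thick one at x≈156, the caddy around (272,200) with the bottle cap at (268,198), and the tray centred at (383,217). The side view agrees: the thin dowel is in the row farthest from the caddy.

```bash
cat > h.py <<'E'
from plant import *
import cv2, numpy as np
from scipy.spatial.transform import Rotation as R
def cam(n,st=None):
    p=camera_params(n); K=(p['fx'],p['fy'],p['cx'],p['cy'])
    if n=='wrist':
        st=st or get_state(); Rt=R.from_quat(st['tcp_rot']).as_matrix(); T=p['tool_from_camera']
        return K, Rt@T[:3,:3], Rt@T[:3,3]+st['eef_pos']
    Rm=R.from_rotvec(p['rvec']).as_matrix(); return K,Rm.T,-Rm.T@p['tvec']
def px2w(c,uv,z):
    K,Rm,o=c; uv=np.atleast_2d(np.asarray(uv,float))
    d=np.c_[(uv[:,0]-K[2])/K[0],(uv[:,1]-K[3])/K[1],np.ones(len(uv))]@Rm.T
    return o+d*((z-o[2])/d[:,2])[:,None]
def w2px(c,P):
    K,Rm,o=c; q=(np.atleast_2d(P)-o)@Rm
    return np.c_[K[0]*q[:,0]/q[:,2]+K[2],K[1]*q[:,1]/q[:,2]+K[3]]
E
python3 - <<'E'
from h import *
im=cv2.imread('pics/top0.png'); c=cam('top'); print('cam',c[2])
hsv=cv2.cvtColor(im,cv2.COLOR_BGR2HSV)
print('hsv dowel',hsv[200,122],'stub',hsv[200,157],'mat',hsv[240,240],'bench',hsv[280,200],'tray',hsv[217,383],'cap',hsv[198,268],'rest',hsv[227,140],'jar',hsv[118,302])
f=lambda a:np.round(a,4).tolist()
wood=cv2.inRange(hsv,(14,60,90),(35,255,255))
n,l,s,ce=cv2.connectedComponentsWithStats(wood)
for i in range(1,n):
    if s[i,4]>150:
        r=cv2.minAreaRect(np.argwhere(l==i)[:,::-1].astype(np.float32)); print(s[i],[np.round(x,1) for x in r])
tr=cv2.inRange(hsv,(0,0,200),(180,60,255)); n,l,s,ce=cv2.connectedComponentsWithStats(tr)
for i in range(1,n):
    if s[i,4]>300: print('white',s[i],ce[i],f(px2w(c,ce[i],0.005)))
print('cap',f(px2w(c,(268.5,198),0.127)))
v=im[130:260,210:330]; cv2.imwrite('pics/c1.png',cv2.resize(v,None,fx=6,fy=4.6*6/4.6*0.75,interpolation=cv2.INTER_CUBIC) if 0 else cv2.resize(v,(552,598),interpolation=cv2.INTER_CUBIC))
E
```

```text
cam [ 0.40509158 -0.02327229  1.04612235]
hsv dowel [ 18 126 226] stub [ 20 114 240] mat [ 12 100  69] bench [  8 143 123] tray [  0   0 254] cap [  3  15 202] rest [ 12 173 196] jar [ 30   1 242]
[   0   47  156  122 8118] [array([ 77.5, 107.5]), array([121., 155.]), np.float64(90.0)]
[ 397   84  115   95 7355] [array([458.5, 127.1]), array([ 83.1, 112.9]), np.float64(78.0)]
[ 194  108   44   32 1143] [array([215.6, 124. ]), array([27.7, 42. ]), np.float64(83.7)]
[115 148  13 112 823] [array([121. , 203.6]), array([  7.6, 111.4]), np.float64(3.3)]
[ 226  160   91   78 4312] [array([274.1, 197.5]), array([58.7, 84.5]), np.float64(72.8)]
[149 166  15  82 928] [array([156.3, 206.5]), array([11.7, 81.3]), np.float64(2.3)]
[ 241  254   73   27 1186] [array([277., 267.]), array([26., 72.]), np.float64(90.0)]
[487 299  15  25 260] [array([494., 311.]), array([24., 14.]), np.float64(90.0)]
[488 326  22  50 639] [array([499.4, 350.7]), array([50.8, 15.6]), np.float64(80.5)]
[478 328  11  24 175] [array([483.3, 339.7]), array([23.9,  7.4]), np.float64(79.7)]
white [ 94  91  48  44 610] [117.7557377  112.34590164] [[0.7773, 0.3151, 0.005]]
white [292 106  22  21 372] [302.35483871 115.92473118] [[0.7647, -0.1771, 0.005]]
white [258 187  22  23 319] [269.22257053 197.96865204] [[0.5439, -0.0846, 0.005]]
white [ 354  186   60   63 3292] [382.78068044 216.95808019] [[0.4919, -0.3776, 0.005]]
white [  0 211  14  79 569] [  4.15114236 261.13884007] [[0.3895, 0.5844, 0.005]]
cap [[0.5276, -0.0758, 0.127]]
```

View pics/c1.png

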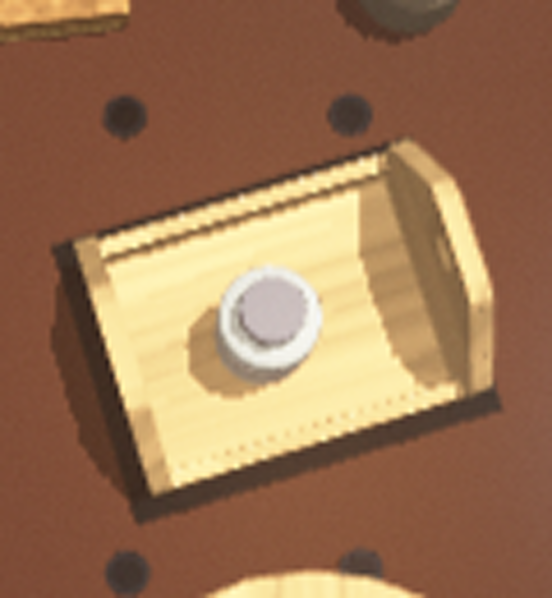

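The crop shows mat corners at about (58,245), (140,518) and (500,408), and the cap at (272,312), scale 4.6 from (210,130). Both dowel blobs are clean.

Run:
```python
from h import *
c=cam('top'); f=lambda a:np.round(a,4).tolist()
g=lambda p:np.array(p)/4.6+[210,130]-0.4
A,B,C=[px2w(c,g(p),0.002)[0] for p in ((58,245),(140,518),(500,408))]
print('mat',f(A),f(B),f(C),'centre',f((A+C)/2),'sizes',np.linalg.norm(A-B),np.linalg.norm(B-C))
d=B-C; print('yaw of y axis',np.degrees(np.arctan2(d[1],d[0])))
d=A-B; print('x axis ang',np.degrees(np.arctan2(d[1],d[0])))
print('cap',f(px2w(c,g((272,312)),0.127)))
im=cv2.imread('pics/top0.png');hsv=cv2.cvtColor(im,cv2.COLOR_BGR2HSV)
wood=cv2.inRange(hsv,(14,60,90),(35,255,255)); n,l,s,ce=cv2.connectedComponentsWithStats(wood)
for z,x0 in ((.038,115),(.045,149)):
    i=[k for k in range(n) if s[k,0]==x0][0]
    p=np.argwhere(l==i)[:,::-1].astype(np.float32); r=cv2.minAreaRect(p); b=cv2.boxPoints(r); b=b[np.argsort(b[:,1])]
    e=px2w(c,[b[:2].mean(0),b[2:].mean(0)],z); print('dowel',f(e),f(e.mean(0)),np.linalg.norm(e[0]-e[1]))
```

```text
mat [0.5852, 0.0373, 0.002] [0.4309, -0.0083, 0.002] [0.4902, -0.2109, 0.002] centre [0.5377, -0.0868, 0.002] sizes 0.1608690412575205 0.21116510723506676
yaw of y axis 106.32930195526981
x axis ang 16.461969650319087
cap [[0.5289, -0.0764, 0.127]]
dowel [[0.671, 0.2845, 0.038], [0.3918, 0.29, 0.038]] [0.5314, 0.2873, 0.038] 0.2792536883773523
dowel [[0.6223, 0.1964, 0.045], [0.42, 0.1995, 0.045]] [0.5212, 0.1979, 0.045] 0.20232200511523687
```

>>> move_arm(
  moves=[
    [1, [0, 0, 0], [0, 0, -0.1225]],
    [1, [0, 0, 0], [0, 0, -0.1225]],
    [1, [0, 0, 0], [0, 0, -0.1225]],
    [1, [0, 0, 0], [0, 0, -0.1225]],
    [1, [0, 0, 0], [0, 0, -0.1225]],
    [1, [0, 0, 0], [0, 0, -0.1225]],
    [1, [0, 0, 0], [0, 0, -0.1225]],
    [1, [0, 0, 0], [0, 0, -0.1225]],
    [1, [0, 0, 0], [0, 0, -0.1225]],
    [1, [0, 0, 0], [0, 0, -0.1225]],
  ],
)

```text
time: 0.93
eef_pos: [0.2527, -0.6255, 0.2305]
tcp_rot: [0.691, 0.723, 0.0, -0.001]
contact_force: [-0.4, 0.2, -0.3]
opening: 1.0
finger_force: 0.0
```

>>> move_arm(
  moves=[
    [1, [0, 0, 0], [0, 0, -0.124]],
    [1, [0, 0, 0], [0, 0, -0.124]],
    [1, [0.028, 0.026, 0], [0, 0, 0]],
    [1, [0.028, 0.026, 0], [0, 0, 0]],
    [1, [0.028, 0.026, 0], [0, 0, 0]],
    [1, [0.028, 0.026, 0], [0, 0, 0]],
    [1, [0.028, 0.026, 0], [0, 0, 0]],
    [1, [0.028, 0.026, 0], [0, 0, 0]],
    [1, [0.028, 0.026, 0], [0, 0, 0]],
    [1, [0.028, 0.026, 0], [0, 0, 0]],
  ],
)

```text
time: 1.77
eef_pos: [0.3894, -0.3503, 0.2308]
tcp_rot: [0.599, 0.801, 0.0, -0.0]
contact_force: [0.7, -0.4, 0.2]
opening: 0.997
finger_force: 0.0
```

>>> move_arm(
  moves=[
    [1, [0.028, 0.026, 0], [0, 0, 0]],
    [1, [0.028, 0.026, 0], [0, 0, 0]],
    [1, [0.028, 0.026, 0], [0, 0, 0]],
    [1, [0.028, 0.026, 0], [0, 0, 0]],
    [1, [0.028, 0.026, 0], [0, 0, 0]],
    [1, [0.028, 0.026, 0], [0, 0, 0]],
    [1, [0.028, 0.026, 0], [0, 0, 0]],
    [1, [0.025, 0.025, 0], [0, 0, 0]],
    [1, [0, 0, 0], [0, 0, 0]],
    [1, [0, 0, 0], [0, 0, 0]],
  ],
)

```text
time: 2.6
eef_pos: [0.5255, -0.0801, 0.2307]
tcp_rot: [0.598, 0.802, -0.0, -0.0]
contact_force: [0.1, -0.2, 0.1]
opening: 1.005
finger_force: 0.0
```

```bash
cat >> h.py <<'E'
def togo(p,yaw):
    st=get_state(); Rt=R.from_quat(st['tcp_rot']); y=np.radians(yaw)
    G=R.from_matrix(np.array([[np.cos(y),np.sin(y),0],[np.sin(y),-np.cos(y),0],[0,0,-1]]))
    print('t',round(st['time'],2),'pos',np.round(st['eef_pos'],4),'yaw',np.round(np.degrees(np.arctan2(*Rt.as_matrix()[1::-1,0])),2),
     'togo',np.round(Rt.inv().apply(np.asarray(p)-st['eef_pos']),4),'turn',np.round((Rt.inv()*G).as_rotvec(),4),'open',round(st['opening'],3),'ff',round(st['finger_force'],1),'F',np.round(st['contact_force'],1))
E
python3 - <<'E'
from h import *
togo((.5289,-.0764,.23),106.4)
im=read_camera('wrist'); cv2.imwrite('pics/w1.png',im[:,:,::-1])
E
```

```text
t 2.6 pos [ 0.5255 -0.0801  0.2307] yaw 106.61 togo [0.0026 0.0043 0.0007] turn [-0.001  -0.0004  0.0036] open 1.005 ff 0.0 F [ 0.1 -0.2  0.1]
```

View pics/w1.png

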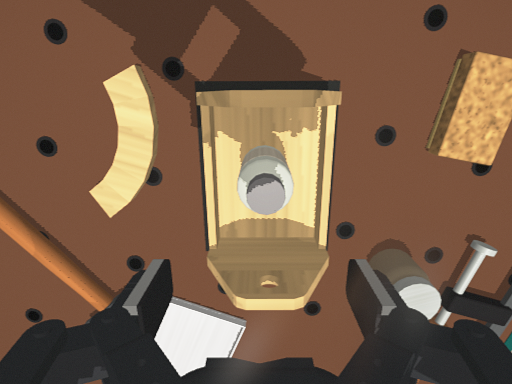

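The wrist view shows the bottle cap at (266,194), the mat's +y corners at (196,82) and (340,82), and the -y board's hole at (268,282), with its top edge near row 306.

Run:
```python
from h import *
c=cam('wrist'); f=lambda a:np.round(a,4).tolist()
im=cv2.imread('pics/w1.png'); hsv=cv2.cvtColor(im,cv2.COLOR_BGR2HSV)
m=cv2.inRange(hsv[150:230,230:300],(0,0,100),(180,35,215))
n,l,s,ce=cv2.connectedComponentsWithStats(m); i=1+np.argmax(s[1:,4]); (x,y),r=cv2.minEnclosingCircle(np.argwhere(l==i)[:,::-1].astype(np.float32))
print('cap',x+230,y+150,r,f(px2w(c,(x+230,y+150),.127)), 'diam',2*r/305*(c[2][2]-.127))
M=px2w(c,[(196,82),(340,82)],.002); d=M[1]-M[0]; print('mat',f(M),np.linalg.norm(d),np.degrees(np.arctan2(d[1],d[0])),'mid',f(M.mean(0)))
yc=np.array([-.282,.959,0]); print('centre est',f(M.mean(0)-yc*.105))
# extents of right board lower edge
w=cv2.inRange(hsv,(14,50,80),(35,255,255))
for r in (290,296,300,304,308):
    q=np.flatnonzero(w[r,200:340])+200; print(r,q.min() if len(q) else None,q.max() if len(q) else None)
C=np.array([.5377,-.0868,0]); 
for yaw in (16.2,16.6):
    Rz=R.from_euler('z',yaw,degrees=True).as_matrix()
    P=np.array([[0,-.083,.112],[-.022,-.095,.14],[.022,-.095,.14],[-.07,.095,.062],[.07,.095,.062],[-.08,.105,.002],[.08,.105,.002]])
    print(np.round(w2px(c,C+P@Rz.T),1).tolist())
```

```text
cap 263.48611068725586 184.08333206176758 30.12242317199707 [[0.524, -0.0681, 0.127]] diam 0.048891144962097864
mat [[0.427, -0.0079, 0.002], [0.5843, 0.0387, 0.002]] 0.16401565030368015 16.512008018371226 mid [0.5057, 0.0154, 0.002]
centre est [0.5353, -0.0853, 0.002]
290 224 313
296 228 310
300 231 308
304 233 305
308 239 299
[[270.2, 281.2], [247.1, 309.6], [294.8, 309.9], [199.2, 92.3], [344.2, 93.1], [199.8, 83.6], [340.0, 84.4]]
[[270.8, 281.2], [247.9, 309.8], [295.5, 309.8], [198.6, 92.8], [343.6, 92.6], [199.2, 84.1], [339.4, 83.8]]
```

Run:
```python
from h import *
c=cam('wrist'); p=px2w(c,(266,194.5),.127)[0]; print(p); togo((*p[:2],.068),106.4)
```

```text
[ 0.52870592 -0.07633642  0.127     ]
t 2.65 pos [ 0.5251 -0.0813  0.2308] yaw 106.49 togo [0.0037 0.005  0.1628] turn [-0.0012 -0.0003  0.0016] open 0.993 ff 0.0 F [ 1.  -1.   0.6]
```

>>> move_arm(
  moves=[
    [1, [0.003, 0.005, 0], [0, 0, 0]],
    [1, [0, 0, 0.028], [0, 0, 0]],
    [1, [0, 0, 0.028], [0, 0, 0]],
    [1, [0, 0, 0.028], [0, 0, 0]],
    [1, [0, 0, 0.028], [0, 0, 0]],
    [1, [0, 0, 0.025], [0, 0, 0]],
    [1, [0, 0, 0.025], [0, 0, 0]],
    [1, [0, 0, 0], [0, 0, 0]],
    [0.5, [0, 0, 0], [0, 0, 0]],
    [0, [0, 0, 0], [0, 0, 0]],
  ],
  grip_force=40,
)

```text
time: 3.48
eef_pos: [0.5302, -0.0786, 0.0707]
tcp_rot: [0.6, 0.8, 0.0, 0.001]
contact_force: [0.3, 0.4, -0.5]
opening: 0.752
finger_force: 0.0
```

>>> move_arm(
  moves=[
    [0, [0, 0, 0], [0, 0, 0]],
    [0, [0, 0, 0], [0, 0, 0]],
    [0, [0, 0, 0], [0, 0, 0]],
    [0, [0, 0, 0], [0, 0, 0]],
    [0, [0, 0, 0], [0, 0, 0]],
    [0, [0, 0, -0.005], [0, 0, 0]],
    [0, [0, 0, -0.01], [0, 0, 0]],
    [0, [0, 0, -0.01], [0, 0, 0]],
    [0, [0, 0, -0.015], [0, 0, 0]],
    [0, [0, 0, -0.015], [0, 0, 0]],
  ],
)

```text
time: 4.32
eef_pos: [0.5285, -0.0771, 0.1247]
tcp_rot: [0.599, 0.801, -0.0, -0.001]
contact_force: [0.4, -0.5, -2.5]
opening: 0.612
finger_force: 43.4
```

Run:
```python
from h import *
togo((.4919,-.3776,.225),106.4)
im=read_camera('side'); cv2.imwrite('pics/s1.png',cv2.resize(im[90:260,180:400,::-1],None,fx=3,fy=3))
```

```text
t 4.32 pos [ 0.5285 -0.0771  0.1247] yaw 106.4 togo [-0.2778 -0.1201 -0.1005] turn [-0.0015 -0.0012 -0.    ] open 0.612 ff 43.4 F [ 0.4 -0.5 -2.5]
```

View pics/s1.png

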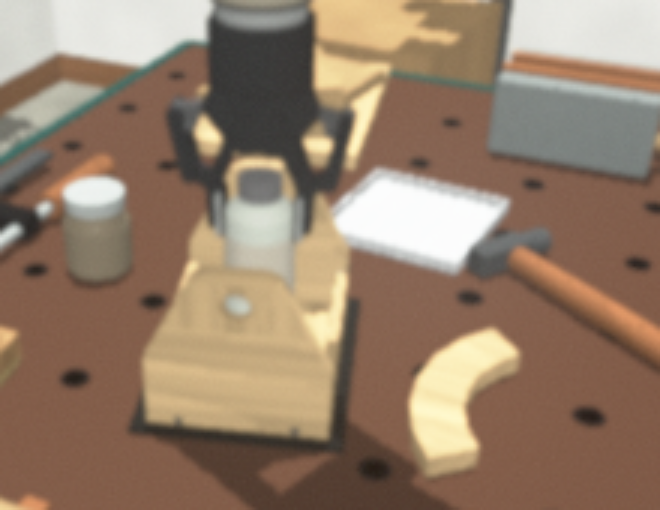

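The side view shows the bottle clamped between the fingers, with its foot still inside the caddy.

>>> move_arm(
  moves=[
    [0, [0, 0, -0.02], [0, 0, 0]],
    [0, [0, 0, -0.025], [0, 0, 0]],
    [0, [0, 0, -0.03], [0, 0, 0]],
    [0, [0, 0, -0.03], [0, 0, 0]],
    [0, [-0.02, -0.008, 0], [0, 0, 0]],
    [0, [-0.026, -0.012, 0], [0, 0, 0]],
    [0, [-0.026, -0.012, 0], [0, 0, 0]],
    [0, [-0.026, -0.012, 0], [0, 0, 0]],
    [0, [-0.026, -0.012, 0], [0, 0, 0]],
    [0, [-0.026, -0.012, 0], [0, 0, 0]],
  ],
)

```text
time: 5.2
eef_pos: [0.5057, -0.2415, 0.229]
tcp_rot: [0.599, 0.801, 0.0, -0.0]
contact_force: [0.9, -0.5, -3.3]
opening: 0.613
finger_force: 43.5
```

>>> move_arm(
  moves=[
    [0, [-0.026, -0.012, 0], [0, 0, 0]],
    [0, [-0.026, -0.012, 0], [0, 0, 0]],
    [0, [-0.026, -0.012, 0], [0, 0, 0]],
    [0, [-0.026, -0.012, 0], [0, 0, 0]],
    [0, [-0.02, -0.004, 0], [0, 0, 0]],
    [0, [-0.004, 0, 0], [0, 0, 0]],
    [0, [0, 0, 0], [0, 0, 0]],
    [0, [0, 0, 0.03], [0, 0, 0]],
    [0, [0, 0, 0.03], [0, 0, 0]],
    [0, [0, 0, 0.02], [0, 0, 0]],
  ],
)

```text
time: 6.03
eef_pos: [0.492, -0.3755, 0.1466]
tcp_rot: [0.599, 0.801, 0.001, -0.002]
contact_force: [-0.5, -0.1, -4.1]
opening: 0.615
finger_force: 43.4
```

Run:
```python
from h import *
togo((.4919,-.3776,.0625),106.4)
```

```text
t 6.03 pos [ 0.492  -0.3755  0.1466] yaw 106.46 togo [-0.0023 -0.0005  0.0841] turn [-0.0013 -0.0039  0.001 ] open 0.615 ff 43.4 F [-0.5 -0.1 -4.1]
```

>>> move_arm(
  moves=[
    [0, [0, 0, 0.025], [0, 0, 0]],
    [0, [0, 0, 0.025], [0, 0, 0]],
    [0, [0, 0, 0.018], [0, 0, 0]],
    [0, [0, 0, 0.008], [0, 0, 0]],
    [0, [0, 0, 0.004], [0, 0, 0]],
    [0, [0, 0, 0.003], [0, 0, 0]],
    [0, [0, 0, 0], [0, 0, 0]],
    [0, [0, 0, 0], [0, 0, 0]],
    [0, [0, 0, 0], [0, 0, 0]],
    [0, [0, 0, 0], [0, 0, 0]],
  ],
)

```text
time: 6.87
eef_pos: [0.4932, -0.3787, 0.0676]
tcp_rot: [0.599, 0.801, -0.0, 0.001]
contact_force: [-0.3, 0.5, -2.9]
opening: 0.615
finger_force: 43.4
```

>>> move_arm(
  moves=[
    [0, [0, 0, 0.002], [0, 0, 0]],
    [0, [0, 0, 0.002], [0, 0, 0]],
    [0, [0, 0, 0.001], [0, 0, 0]],
    [0, [0, 0, 0.001], [0, 0, 0]],
    [0, [0, 0, 0], [0, 0, 0]],
    [0, [0, 0, 0], [0, 0, 0]],
    [0, [0, 0, 0], [0, 0, 0]],
    [0, [0, 0, 0], [0, 0, 0]],
    [0, [0, 0, 0], [0, 0, 0]],
    [0, [0, 0, 0], [0, 0, 0]],
  ],
)

```text
time: 7.7
eef_pos: [0.493, -0.3788, 0.0629]
tcp_rot: [0.599, 0.801, -0.0, 0.0]
contact_force: [-4.0, 2.1, 7.8]
opening: 0.612
finger_force: 44.6
```

>>> move_arm(
  moves=[
    [0.7, [0, 0, 0], [0, 0, 0]],
    [0.8, [0, 0, 0], [0, 0, 0]],
    [1, [0, 0, 0], [0, 0, 0]],
    [1, [0, 0, 0], [0, 0, 0]],
    [1, [0, 0, 0], [0, 0, 0]],
    [1, [0, 0, -0.01], [0, 0, 0]],
    [1, [0, 0, -0.03], [0, 0, 0]],
    [1, [0, 0, -0.04], [0, 0, 0]],
    [1, [0, 0, -0.04], [0, 0, 0]],
    [1, [0, 0, -0.04], [0, 0, 0]],
  ],
)

```text
time: 8.53
eef_pos: [0.4924, -0.3778, 0.2225]
tcp_rot: [0.599, 0.801, 0.0, -0.0]
contact_force: [1.4, -0.3, -0.2]
opening: 0.995
finger_force: 0.0
```

Run:
```python
from h import *
togo((.42,.2895,.12),178.9)
im=read_camera('wrist'); cv2.imwrite('pics/w2.png',im[:,:,::-1])
im=read_camera('top'); cv2.imwrite('pics/top1.png',im[:,:,::-1])
```

```text
t 8.53 pos [ 0.4924 -0.3778  0.2225] yaw 106.39 togo [0.6606 0.1189 0.1026] turn [ 1.0000e-04 -3.0000e-04 -1.2656e+00] open 0.995 ff 0.0 F [ 1.4 -0.3 -0.2]
```

View pics/w2.png

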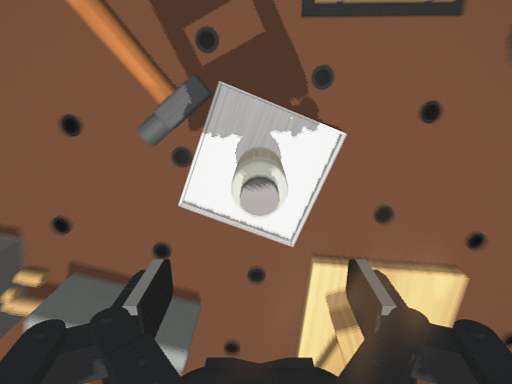

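The wrist view shows the bottle released and upright, near the middle of the tray (cap at (260,195)). Next is the dowel.

>>> move_arm(
  moves=[
    [1, [0.03, 0.005, -0.015], [0, 0, 0]],
    [1, [0.04, 0.007, 0], [0, 0, 0]],
    [1, [0.04, 0.007, 0], [0, 0, 0]],
    [1, [0.04, 0.007, 0], [0, 0, 0]],
    [1, [0.04, 0.007, 0], [0, 0, 0]],
    [1, [0.04, 0.007, 0], [0, 0, 0]],
    [1, [0.04, 0.007, 0], [0, 0, 0]],
    [1, [0.04, 0.007, 0], [0, 0, 0]],
    [1, [0.04, 0.007, 0], [0, 0, 0]],
    [1, [0.04, 0.007, 0], [0, 0, 0]],
  ],
)

```text
time: 9.47
eef_pos: [0.4471, 0.017, 0.2357]
tcp_rot: [0.599, 0.801, 0.0, 0.0]
contact_force: [0.9, 0.7, 0.4]
opening: 1.002
finger_force: 0.0
```

>>> move_arm(
  moves=[
    [1, [0.04, 0.007, 0], [0, 0, 0]],
    [1, [0.04, 0.007, 0], [0, 0, 0]],
    [1, [0.04, 0.007, 0], [0, 0, 0]],
    [1, [0.04, 0.007, 0], [0, 0, 0]],
    [1, [0.04, 0.008, 0], [0, 0, 0]],
    [1, [0.04, 0.008, 0], [0, 0, 0]],
    [1, [0.03, 0.008, 0], [0, 0, 0]],
    [1, [0, 0, 0], [0, 0, -0.12]],
    [1, [0, 0, 0], [0, 0, -0.12]],
    [1, [0, 0, 0], [0, 0, -0.12]],
  ],
)

```text
time: 10.3
eef_pos: [0.4211, 0.2897, 0.2353]
tcp_rot: [0.443, 0.897, -0.0, -0.0]
contact_force: [0.4, -0.7, 0.2]
opening: 1.0
finger_force: 0.0
```

>>> move_arm(
  moves=[
    [1, [0, 0, 0], [0, 0, -0.12]],
    [1, [0, 0, 0], [0, 0, -0.12]],
    [1, [0, 0, 0], [0, 0, -0.12]],
    [1, [0, 0, 0], [0, 0, -0.12]],
    [1, [0, 0, 0], [0, 0, -0.12]],
    [1, [0, 0, 0], [0, 0, -0.12]],
    [1, [0, 0, 0], [0, 0, -0.12]],
    [1, [0, 0, 0], [0, 0, -0.066]],
    [0.6, [0, 0, 0], [0, 0, 0]],
    [0.6, [0, 0, 0], [0, 0, 0]],
  ],
)

```text
time: 11.13
eef_pos: [0.4215, 0.2889, 0.2354]
tcp_rot: [0.01, 1.0, 0.0, 0.0]
contact_force: [-0.8, 0.1, -0.3]
opening: 0.746
finger_force: 0.0
```

Run:
```python
from h import *
togo((.42,.2895,.02),178.9)
c=cam('wrist');im=read_camera('wrist'); cv2.imwrite('pics/w3.png',im[:,:,::-1])
print(w2px(c,[(.3918,.29,.038),(.671,.2845,.038),(.42,.1995,.045),(.6223,.1964,.045)]).round(1).tolist(), get_state()['qpos'].round(2))
```

```text
t 11.13 pos [0.4215 0.2889 0.2354] yaw 178.82 togo [0.0015 0.0006 0.2154] turn [ 0.      0.0001 -0.0015] open 0.746 ff 0.0 F [-0.8  0.1 -0.3]
[[259.5, 147.4], [259.5, 346.4], [179.6, 175.1], [192.9, 322.5]] [ 0.4  -0.08  1.97  0.    1.26 -1.15]
```

View pics/w3.png

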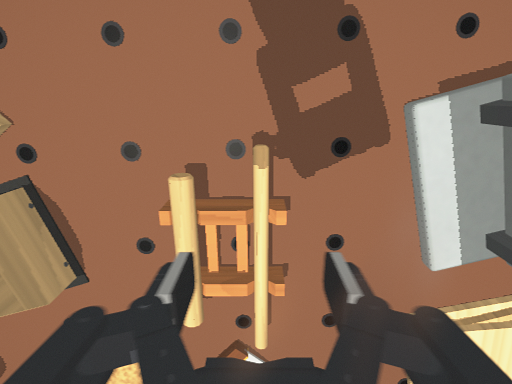

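The near end of the dowel is at (261,147) and the far end at (261,347), within 1.5 px of the prediction. Descending to grip.

>>> move_arm(
  moves=[
    [0.6, [0.001, 0.001, 0.03], [0, 0, 0]],
    [0.6, [0, 0, 0.04], [0, 0, 0]],
    [0.6, [0, 0, 0.04], [0, 0, 0]],
    [0.6, [0, 0, 0.04], [0, 0, 0]],
    [0.6, [0, 0, 0.03], [0, 0, 0]],
    [0.6, [0, 0, 0.02], [0, 0, 0]],
    [0.6, [0, 0, 0.01], [0, 0, 0]],
    [0.6, [0, 0, 0.004], [0, 0, 0]],
    [0.6, [0, 0, 0], [0, 0, 0]],
    [0.6, [0, 0, 0], [0, 0, 0]],
  ],
  grip_force=80,
)

```text
time: 12.02
eef_pos: [0.4218, 0.2905, 0.0228]
tcp_rot: [0.01, 1.0, 0.001, 0.001]
contact_force: [-0.1, 0.5, 0.1]
opening: 0.6
finger_force: 0.0
```

Run:
```python
from h import *
togo((.42,.2895,.019),178.9)
```

```text
t 12.02 pos [0.4218 0.2905 0.0228] yaw 178.9 togo [ 0.0018 -0.001   0.0038] turn [0.0011 0.0025 0.0001] open 0.6 ff 0.0 F [-0.1  0.5  0.1]
```

>>> move_arm(
  moves=[
    [0.6, [0, 0, 0.003], [0, 0, 0]],
    [0.4, [0, 0, 0], [0, 0, 0]],
    [0.3, [0, 0, 0], [0, 0, 0]],
    [0.2, [0, 0, 0], [0, 0, 0]],
    [0.1, [0, 0, 0], [0, 0, 0]],
    [0, [0, 0, 0], [0, 0, 0]],
    [0, [0, 0, 0], [0, 0, 0]],
    [0, [0, 0, 0], [0, 0, 0]],
    [0, [0, 0, 0], [0, 0, 0]],
    [0, [0, 0, 0], [0, 0, 0]],
  ],
)

```text
time: 12.85
eef_pos: [0.421, 0.2903, 0.0187]
tcp_rot: [0.009, 1.0, 0.0, 0.001]
contact_force: [-0.2, 2.0, 2.1]
opening: 0.186
finger_force: 78.1
```

Run:
```python
from h import *
togo((.42,.2895,.019),178.9)
```

```text
t 12.85 pos [0.421  0.2903 0.0187] yaw 178.93 togo [ 0.001  -0.0008 -0.0003] turn [0.0007 0.0011 0.0006] open 0.186 ff 78.1 F [-0.2  2.   2.1]
```

>>> move_arm(
  moves=[
    [0, [0, 0, -0.01], [0, 0, 0]],
    [0, [0, 0, -0.02], [0, 0, 0]],
    [0, [0, 0, -0.03], [0, 0, 0]],
    [0, [0, 0, -0.03], [0, 0, 0]],
    [0, [0, 0, -0.03], [0, 0, 0]],
    [0, [0, 0, -0.03], [0, 0, 0]],
    [0, [0, 0, -0.02], [0, 0, 0]],
    [0, [0, 0, -0.01], [0, 0, 0]],
    [0, [0, 0, 0], [0, 0, 0.05]],
    [0, [0, 0, 0], [0, 0, 0.08]],
  ],
)

```text
time: 13.68
eef_pos: [0.4202, 0.2895, 0.1985]
tcp_rot: [0.076, 0.997, -0.0, -0.0]
contact_force: [0.3, 0.1, -2.0]
opening: 0.187
finger_force: 78.0
```

>>> move_arm(
  moves=[
    [0, [0, 0, 0], [0, 0, 0.1]],
    [0, [0, 0, 0], [0, 0, 0.12]],
    [0, [0, 0, 0], [0, 0, 0.12]],
    [0, [0, 0, 0], [0, 0, 0.12]],
    [0, [0, 0, 0], [0, 0, 0.12]],
    [0, [0, 0, 0], [0, 0, 0.12]],
    [0, [0, 0, 0], [0, 0, 0.12]],
    [0, [0, 0, 0], [0, 0, 0.12]],
    [0, [0, 0, 0], [0, 0, 0.12]],
    [0, [0, 0, 0], [0, 0, 0.07]],
  ],
)

```text
time: 14.52
eef_pos: [0.4195, 0.2892, 0.1967]
tcp_rot: [0.599, 0.801, -0.002, -0.001]
contact_force: [-0.5, 0.1, -0.8]
opening: 0.184
finger_force: 78.0
```

Run:
```python
from h import *
togo((.4315,.2686,.0927),106.45)
```

```text
t 14.52 pos [0.4195 0.2892 0.1967] yaw 106.41 togo [-0.0231  0.0061  0.104 ] turn [-0.0037  0.0006 -0.0008] open 0.184 ff 78.0 F [-0.5  0.1 -0.8]
```

>>> move_arm(
  moves=[
    [0, [-0.003, 0.001, 0.01], [0, 0, 0]],
    [0, [-0.003, 0.001, 0.018], [0, 0, 0]],
    [0, [-0.003, 0.001, 0.02], [0, 0, 0]],
    [0, [-0.003, 0.001, 0.02], [0, 0, 0]],
    [0, [-0.003, 0.001, 0.018], [0, 0, 0]],
    [0, [-0.003, 0.001, 0.01], [0, 0, 0]],
    [0, [0, 0, 0.007], [0, 0, 0]],
    [0, [0, 0, 0], [0, 0, 0]],
    [0, [0, 0, 0], [0, 0, 0]],
    [0, [0, 0, 0], [0, 0, 0]],
  ],
)

```text
time: 15.35
eef_pos: [0.4322, 0.2748, 0.0963]
tcp_rot: [0.597, 0.803, 0.001, 0.0]
contact_force: [-0.4, -0.3, -0.5]
opening: 0.187
finger_force: 78.0
```

Run:
```python
from h import *
togo((.4315,.2686,.0927),106.45)
C=np.array([.5365,-.0872,0]); Rz=R.from_euler('z',16.45,degrees=True).as_matrix()
P=C+np.array([[0,.12,.112],[0,.095,.112],[0,-.095,.112],[-.022,.095,.14],[.022,.095,.14],[-.07,.095,.062],[.07,.095,.062]])@Rz.T
v=[]
for n in ('wrist','side','top'):
    c=cam(n); im=read_camera(n); cv2.imwrite(f'pics/{n}4.png',im[:,:,::-1]); print(n,w2px(c,P).round(1).tolist())
    q=w2px(c,P[1:2])[0].astype(int); x,y=np.clip(q[0]-50,0,412),np.clip(q[1]-70,0,244)
    v.append(cv2.resize(im[y:y+140,x:x+100,::-1],None,fx=2.6,fy=4.2 if 0 else 2.6,interpolation=cv2.INTER_CUBIC)); print('crop',x,y)
cv2.imwrite('pics/m4.png',np.hstack(v))
```

```text
t 15.35 pos [0.4322 0.2748 0.0963] yaw 106.76 togo [-0.0057 -0.0025  0.0036] turn [ 0.0019 -0.0002  0.0053] open 0.187 ff 78.0 F [-0.4 -0.3 -0.5]
wrist [[254.9, 571.7], [254.9, 589.5], [254.6, 693.7], [222.7, 651.2], [286.1, 651.3], [180.6, 507.5], [330.3, 507.9]]
crop 204 244
side [[256.2, 198.5], [258.2, 192.0], [270.3, 152.5], [268.6, 181.5], [247.7, 179.8], [290.1, 214.0], [227.3, 208.2]]
crop 208 121
top [[223.5, 210.0], [233.9, 206.9], [311.6, 183.3], [236.3, 214.8], [230.7, 196.2], [242.8, 236.7], [226.3, 182.1]]
crop 183 136
```

View pics/m4.png

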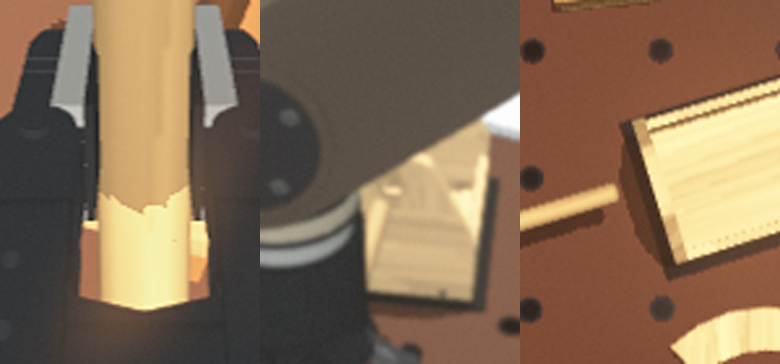

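The mosaic shows the side view blocked by the arm. The top view is clear, with the dowel tip just short of the +y board, so I'll measure lateral alignment in it.

```bash
cat > lat.py <<'E'
from h import *
C=np.array([.5365,-.0872,0]); Rz=R.from_euler('z',16.45,degrees=True).as_matrix()
def prof(im,c,xs,y,z):
    P=C+np.c_[xs,np.full(len(xs),y),np.full(len(xs),z)]@Rz.T; q=w2px(c,P).astype(np.float32)
    return cv2.remap(im,q[None,:,0],q[None,:,1],cv2.INTER_LINEAR)[0].astype(float)
def edge(p,xs,sign):
    g=np.gradient(cv2.GaussianBlur(p[None],(1,1),0)[0] if 0 else np.convolve(p,np.ones(5)/5,'same'))*sign; g[:6]=g[-6:]=0
    return xs[np.argmax(g)]
def mat(im,c):
    g=im[:,:,2]; lo=[];hi=[];ys=np.linspace(-.06,.08,29)
    xs=np.arange(-.095,-.072,.0005); xh=np.arange(.074,.095,.0005)
    for y in ys:
        lo.append(edge(prof(g,c,xs,y,.002),xs,-1)); hi.append(edge(prof(g,c,xh,y,.002),xh,1))
    return ys,np.array(lo),np.array(hi)
def dowel(im,c,y0,y1,z=.112):
    h=im[:,:,2]; xs=np.arange(-.03,.03,.0005); ys=np.linspace(y0,y1,15); a=[];b=[]
    for y in ys:
        p=prof(h,c,xs,y,z); m=xs<0.0; a.append(edge(p,xs,1)); b.append(edge(p,xs,-1))
    return ys,np.array(a),np.array(b)
E
python3 - <<'E'
from lat import *
c=cam('top'); im=cv2.imread('pics/top4.png')
ys,lo,hi=mat(im,c); f=lambda y,v:(np.polyfit(y,v,1),np.median(v))
print('lo',(lo*1e3).round(1)); print('hi',(hi*1e3).round(1)); 
ys,a,b=dowel(im,c,.14,.23); print('a',(a*1e3).round(1)); print('b',(b*1e3).round(1)); print(np.polyfit(ys,(a+b)/2,1))
E
```

```text
lo [-82.  -82.5 -81.5 -83.  -81.5 -81.  -81.  -82.  -82.  -82.  -82.  -81.5
 -82.5 -81.5 -82.  -82.5 -82.  -83.  -81.5 -82.5 -83.5 -82.  -81.  -82.
 -82.5 -82.  -82.5 -83.5 -83. ]
hi [84.  84.5 83.5 84.5 83.5 85.  83.5 84.5 84.  84.  84.  83.  84.  83.
 84.5 83.5 84.5 83.5 83.5 84.  82.5 84.  83.  84.  83.  84.  83.5 82.5
 83.5]
a [-4.5 -5.  -3.5 -4.  -4.  -4.5 -5.  -5.  -4.  -4.  -4.5 -5.  -5.  -5.5
 -4.5]
b [12.  11.5 11.5 13.  12.5 12.  12.  11.5 11.5 12.5 12.5 12.  11.5 11.5
 11.5]
[-0.00583333  0.00477917]
```

>>> move_arm(
  moves=[
    [0, [0, -0.002, 0.002], [0, 0, 0]],
    [0, [0, -0.0013, 0.0016], [0, 0, 0]],
    [0, [0, 0, 0], [0, 0, 0]],
    [0, [0, 0, 0], [0, 0, 0]],
    [0, [0, 0, 0], [0, 0, 0]],
    [0, [0, 0, 0], [0, 0, 0]],
    [0, [0, 0, 0], [0, 0, 0]],
    [0, [0, 0, 0], [0, 0, 0]],
    [0, [0, 0, 0], [0, 0, 0]],
    [0, [0, 0, 0], [0, 0, 0]],
  ],
)

```text
time: 16.33
eef_pos: [0.4284, 0.2735, 0.0917]
tcp_rot: [0.597, 0.802, 0.0, -0.0]
contact_force: [-0.6, 0.5, 0.0]
opening: 0.185
finger_force: 78.0
```

```bash
cat > chk.py <<'E'
from lat import *
def chk(y0,y1,n=5):
    c=cam('top'); ims=[];ps=[];fs=[];rv=[]
    for i in range(n):
        st=get_state(); ps.append(st['eef_pos']); fs.append(st['contact_force']); rv.append(R.from_quat(st['tcp_rot']).as_matrix())
        ims.append(read_camera('top'))
    im=np.mean(ims,0).astype(np.uint8)[:,:,::-1].copy(); M=np.mean(rv,0); p=np.mean(ps,0)
    ys,lo,hi=mat(im,c); k=np.polyfit(ys,(lo+hi)/2,1); yd,a,b=dowel(im,c,y0,y1); d=np.polyfit(yd,(a+b)/2,1)
    print('mat',k.round(4),'dowel',d.round(4),'width',np.mean(b-a).round(4),'diff at y=.1,.2 mm',[((np.polyval(d,y)-np.polyval(k,y))*1e3).round(2) for y in(.1,.2)])
    q=Rz.T@(p-C); print('tcp',p.round(4),'caddy',q.round(4),'yaw',np.degrees(np.arctan2(M[1,0],M[0,0])).round(2),'x-slope',M[2,0].round(4),'F',np.mean(fs,0).round(1),'t',get_state()['time'],'open',get_state()['opening'],get_state()['finger_force'])
    return im
E
python3 - <<'E'
from chk import *
im=chk(.14,.23)
E
```

```text
mat [-0.006   0.0009] dowel [-0.0049 -0.0002] width 0.0162 diff at y=.1,.2 mm [np.float64(-0.92), np.float64(-0.8)]
tcp [0.4284 0.2735 0.0917] caddy [-0.0016  0.3765  0.0917] yaw 106.73 x-slope 0.0 F [ 0.1  0.1 -0.2] t 16.5833 open 0.18458438802632487 78.04123361594975
```

>>> move_arm(
  moves=[
    [0, [0, 0.001, -0.001], [0, 0, 0]],
    [0, [-0.008, 0, 0], [0, 0, 0]],
    [0, [-0.008, 0, 0], [0, 0, 0]],
    [0, [-0.006, 0, 0], [0, 0, 0]],
    [0, [-0.004, 0, 0], [0, 0, 0]],
    [0, [-0.003, 0, 0], [0, 0, 0]],
    [0, [-0.003, 0, 0], [0, 0, 0]],
    [0, [-0.003, 0, 0], [0, 0, 0]],
    [0, [0, 0, 0], [0, 0, 0]],
    [0, [0, 0, 0], [0, 0, 0]],
  ],
)

```text
time: 17.42
eef_pos: [0.4394, 0.2401, 0.0927]
tcp_rot: [0.597, 0.802, 0.0, -0.0]
contact_force: [-0.4, -0.1, -0.3]
opening: 0.183
finger_force: 78.0
```

Run:
```python
from chk import *
im=chk(.12,.21,3)
```

```text
mat [-0.0053  0.0009] dowel [-0.0032  0.0006] width 0.0163 diff at y=.1,.2 mm [np.float64(-0.06), np.float64(0.15)]
tcp [0.4394 0.2402 0.0927] caddy [-0.0004  0.3415  0.0927] yaw 106.73 x-slope 0.0001 F [-0.  -0.2 -0.5] t 17.5667 open 0.1829936193182006 78.04083592258394
```

>>> move_arm(
  moves=[
    [0, [-0.003, 0, 0], [0, 0, 0]],
    [0, [-0.003, 0, 0], [0, 0, 0]],
    [0, [-0.003, 0, 0], [0, 0, 0]],
    [0, [-0.003, 0, 0], [0, 0, 0]],
    [0, [-0.003, 0, 0], [0, 0, 0]],
    [0, [-0.004, 0, 0], [0, 0, 0]],
    [0, [-0.004, 0, 0], [0, 0, 0]],
    [0, [-0.004, 0, 0], [0, 0, 0]],
    [0, [0, 0, 0], [0, 0, 0]],
    [0, [0, 0, 0], [0, 0, 0]],
  ],
)

```text
time: 18.4
eef_pos: [0.4473, 0.2141, 0.0927]
tcp_rot: [0.597, 0.802, 0.0, -0.0]
contact_force: [-0.2, -0.5, 0.1]
opening: 0.186
finger_force: 78.0
```

Run:
```python
from chk import *
im=chk(.12,.19,3)
cv2.imwrite('pics/top5.png',cv2.resize(im[150:245,170:330],None,fx=5,fy=5,interpolation=cv2.INTER_CUBIC))
```

```text
mat [-0.0054  0.0009] dowel [-0.0041  0.0008] width 0.0165 diff at y=.1,.2 mm [np.float64(0.08), np.float64(0.2)]
tcp [0.4472 0.2142 0.0927] caddy [-3.000e-04  3.144e-01  9.270e-02] yaw 106.71 x-slope 0.0001 F [ 0.3 -0.6 -0. ] t 18.55 open 0.18732397707980103 78.04590325802565
```

View pics/top5.png

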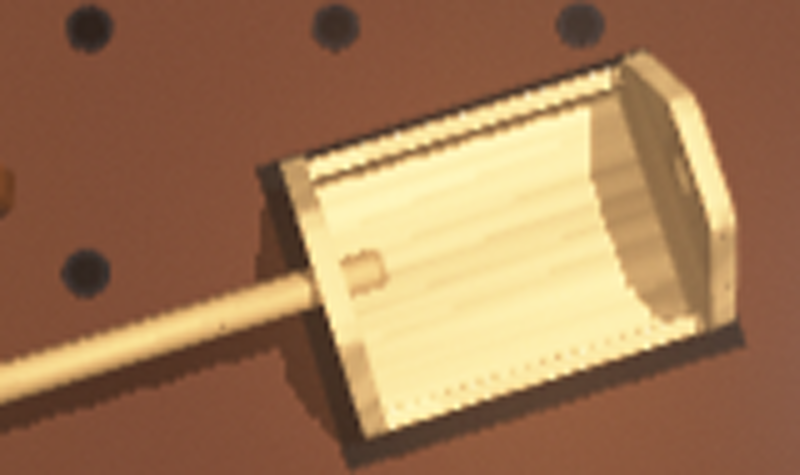

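The crop shows the tip coming out inside the first board at (380,270), in line with the far hole and without contact force.

>>> move_arm(
  moves=[
    [0, [-0.008, 0, 0], [0, 0, 0]],
    [0, [-0.014, 0, 0], [0, 0, 0]],
    [0, [-0.016, 0, 0], [0, 0, 0]],
    [0, [-0.016, 0, 0], [0, 0, 0]],
    [0, [-0.016, 0, 0], [0, 0, 0]],
    [0, [-0.016, 0, 0], [0, 0, 0]],
    [0, [-0.016, 0, 0], [0, 0, 0]],
    [0, [-0.01, 0, 0], [0, 0, 0]],
    [0, [-0.006, 0, 0], [0, 0, 0]],
    [0, [0, 0, 0], [0, 0, 0]],
  ],
)

```text
time: 19.38
eef_pos: [0.4815, 0.1005, 0.0928]
tcp_rot: [0.597, 0.802, 0.0, 0.0]
contact_force: [-0.1, -0.4, -0.4]
opening: 0.186
finger_force: 78.0
```

Run:
```python
from chk import *
im=chk(-.04,.06,3)
cv2.imwrite('pics/top6.png',cv2.resize(im[150:245,170:330],None,fx=5,fy=5,interpolation=cv2.INTER_CUBIC))
```

```text
mat [-0.0056  0.0009] dowel [-0.1634 -0.0061] width -0.013 diff at y=.1,.2 mm [np.float64(-22.85), np.float64(-38.62)]
tcp [0.4812 0.101  0.0927] caddy [0.0003 0.1962 0.0927] yaw 106.68 x-slope 0.0002 F [ 0.  -0.3 -0.5] t 19.5333 open 0.18382803137722278 78.04318506270647
```

>>> move_arm(
  moves=[
    [0, [-0.008, 0, 0], [0, 0, 0]],
    [0, [-0.008, 0, 0], [0, 0, 0]],
    [0, [-0.004, 0, 0], [0, 0, 0]],
    [0, [-0.003, 0, 0], [0, 0, 0]],
    [0, [-0.003, 0, 0], [0, 0, 0]],
    [0, [-0.003, 0, 0], [0, 0, 0]],
    [0, [-0.003, 0, 0], [0, 0, 0]],
    [0, [-0.003, 0, 0], [0, 0, 0]],
    [0, [0, 0, 0], [0, 0, 0]],
    [0, [0, 0, 0], [0, 0, 0]],
  ],
)

```text
time: 20.37
eef_pos: [0.4913, 0.0677, 0.0927]
tcp_rot: [0.597, 0.802, 0.0, 0.0]
contact_force: [0.1, 0.4, -0.4]
opening: 0.183
finger_force: 78.0
```

>>> move_arm(
  moves=[
    [0, [-0.003, 0, 0], [0, 0, 0]],
    [0, [-0.003, 0, 0], [0, 0, 0]],
    [0, [-0.003, 0, 0], [0, 0, 0]],
    [0, [-0.004, 0, 0], [0, 0, 0]],
    [0, [-0.004, 0, 0], [0, 0, 0]],
    [0, [-0.004, 0, 0], [0, 0, 0]],
    [0, [-0.004, 0, 0], [0, 0, 0]],
    [0, [-0.003, 0, 0], [0, 0, 0]],
    [0, [0, 0, 0], [0, 0, 0]],
    [0, [0, 0, 0], [0, 0, 0]],
  ],
)

```text
time: 21.2
eef_pos: [0.4993, 0.0408, 0.0927]
tcp_rot: [0.597, 0.802, 0.0, -0.0]
contact_force: [0.8, 0.3, -0.1]
opening: 0.186
finger_force: 78.0
```

Run:
```python
from chk import *
im=chk(-.04,.06,3)
cv2.imwrite('pics/top7.png',cv2.resize(im[150:270,170:430],None,fx=3,fy=3,interpolation=cv2.INTER_CUBIC))
```

```text
mat [-0.0062  0.0009] dowel [-0.0524 -0.0103] width -0.0109 diff at y=.1,.2 mm [np.float64(-15.81), np.float64(-20.43)]
tcp [0.4992 0.041  0.0927] caddy [0.0006 0.1335 0.0927] yaw 106.72 x-slope 0.0001 F [ 0.  -0.3 -0.6] t 21.35 open 0.1814438160958364 78.0461621331051
```

View pics/top7.png

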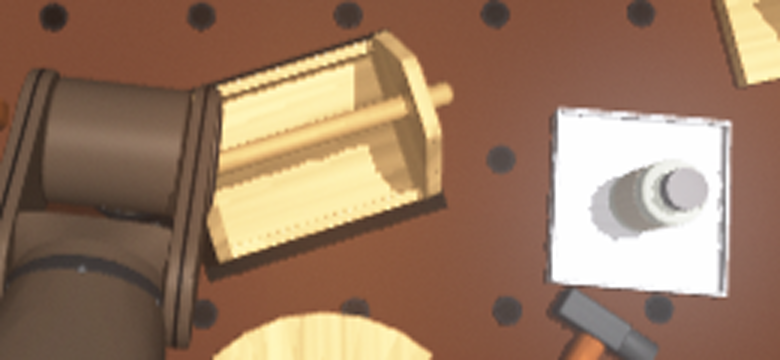

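The dowel runs through both boards, with its tip at (451,93), and the bottle stands in the tray. I'll check how far it sticks out, then hand in.

Run:
```python
from lat import *
P=px2w(cam('top'),(170+452/3-.3,150+92/3-.3),.112)[0]; y=(Rz.T@(P-C))[1]; print('tip in caddy',Rz.T@(P-C))
if -.135<y<-.108: print(sign_off())
```

```text
tip in caddy [ 0.00073117 -0.11687005  0.112     ]
the job is handed in; nothing more can be done
None
```

I've handed the job in: the glue bottle stands upright in the tray, and the thin dowel runs through both end boards, still gripped. It sticks out about 22 mm past the -y end and about 68 mm past the gripped end. I felt no real contact force while sliding it in, and I haven't seen the judge's result.

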